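Wedge up the low corner of an induction hob until the level on it reads centred

ROBOT

A 7-joint arm with a two-finger parallel gripper is mounted at the origin on the work surface. World frame = base frame: x ahead of the robot, y to its left, z up, the work surface at z = 0. Lengths are in m, angles in rad, forces in N, time in s.
With the tool pointing down it reaches from about 0.425 to 0.925 m from the base axis. Payload 6.8 kg.
Tool frame: the origin (TCP) lies at the centre of the arm's flange, where the gripper is bolted on; the fingertips stand 173 mm ahead of it and the grasp point (between the pads) lies 155 mm ahead of it (r.hold_point_z is the distance from the TCP to the grasp point, in m); z points along the fingers, x is the direction in which the jaws open and shut, and the axes are right-handed (so a half turn about z gives the same grasp; the last joint's range is limited). The gripper opens to 85 mm and grips with 20 to 120 N. Pads are 22 mm wide; open, the fingers measure 114 mm over their backs; the gripper's body (76 mm by 85 mm) begins 54 mm behind the grasp point. The pads swing forward as they close: fully open they stand 13 mm farther back than shut.
Start: joints at [-0.108, 0.477, 0.022, 1.555, -0.011, 1.109, -0.083], TCP at [0.675, 0, 0.405] pointing down, gripper open.
Joint ranges: [-2.96, 2.96], [-0.34, 2.1], [-1.41, 1.46], [0.24, 2.44], [-1.37, 4.51], [0.17, 1.92], [-2.96, 2.96]. Speed limits (rad/s): [2.39, 2.39, 3.14, 3.14, 3.14, 3.14, 3.14].

INTERFACE

Orientations are given as a rotation vector (axis times angle).
In Python, from bench import r gives the robot as it stands.
- The arm moves only by the tool apply_moves, never from a script. Its arguments are lists of equal length, an entry for each row: "dp": the shift along the tool's x, y, z scaled (see below), a list of three; "twist": the turn, a rotation vector about the tool's x, y, z scaled (see below), a list of three; "jaw": the closure in counts, from 0 (fully open) to 255 (shut). In form: {"dp": [[x, y, z], ...], "twist": [[rx, ry, rz], ...], "jaw": [jaw, ...]}. A call has 1 to 20 rows; each row shifts and turns the pose as measured when the row begins, along the tool's axes as they then stand; what a row does not reach is not made up. The controller multiplies each number of a shift by 12 cm and each number of a turn by 120 degrees. A row lasts 1/10 s, in which the tool goes at most 50 mm and 8.59 degrees, less where a joint would pass 70% of its speed; a pose out of reach is approached as far as the arm can. A call with a number of a shift or a turn outside -1 to 1 is refused whole. A call with a gripper value outside its range is refused whole. The fingers move at their own pace and stop on an object; "grip_force" is the grip in N (left out, the last holds). Time passes only in rows, so rows that do not move let the fingers close. It gives the time, the measured TCP pose, the force and the opening at its end, in the units of the state.
- r.get_obs(): the state, without advancing time (a new reading comes with each control period).
- r.grab_frame(name): name is "scene" or "side" or "wrist"; returns a dict with "color" (420x560x3 uint8, red, green, blue), "z_map" (420x560 float32, m along the optical axis (not along the pixel's ray), 0 where there is no reading), "intrinsics" (3x3 intrinsics, pixels), "dist_coeffs" ([k1, k2, p1, p2, k3] as OpenCV has them; the pictures are not rectified), "R" (3x3) and "t" (3): a world point X has camera coordinates R X + t; the wrist camera has in their place "hand_eye" (4x4, takes a point from camera to tool coordinates, whose origin is the TCP and whose axes are the tool frame's). Camera axes: x right, y down, z forward; pixel columns grow to the right and rows downward; lengths in m; the calibration is good to about 2 mm. A picture is of the moment at which its call begins: read the wrist's pose just before it.
- r.hand_in(): hands the job in, once; it reports no verdict.
The state is a dict: "clock": time; "joints": joint angles; "qvel": joint speeds; "tau": joint torques, N m; "tcp_pos": TCP position; "orientation": TCP orientation; "contact_force": force on the tool from outside, world axes, zero at the start; "moment": the same for the moment, N m; "grip_width": finger opening in m.
Only numpy, scipy, OpenCV 4.12 (cv2) and the standard library are available. Lean on these libraries where they do the work, as an engineer would, in place of code of your own. Each camera call takes 0.05 s, during which the arm holds its last target.

TASK

The induction hob has lost the screw-in foot at its near-left corner, seen from the robot, and stands low there. Fetch the wooden door wedge, slide it thin end first under the hob's near edge beside the bare corner and gently push it in until the bubble of the spirit level on the glass rests between its two lines, then let go and leave it wedged. Do not lean on the hob or shove it along the bench, and leave the level and everything else on the bench where they stand.

Things in the scene. Friction and masses are not known exactly. Their poses are not given: they have to be found in the camera images.
- hob: Loose induction hob, steel with dark glass top, 260 mm along x, 300 along y, case 44 high, 2.8 kg. Origin 18 mm below the middle of the case's underside, 62 below the glass; x from the near edge (touch pads) to the far edge, y to the left seen from the robot, z out of the glass. Three equal rubber feet, 13 to 18 mm high (unknown), at x, y = (105, 120), (105, -120), (-105, -120) mm.
- bare_boss (a point): Foot of the boss left bare at the hob's near-left corner, (-105, 120) mm from its middle: 20 mm across, reaching 8 mm below the case. The hob's weight sits towards it (transformer), so at first the hob leans on it and the foot diagonally opposite is off the bench. Axes as the hob's.
- low_edge (a point): Point on the lower near edge of the hob's case where the wedge goes in, 60 mm right of the bare boss's axis; axes as the hob's: push along x. At first this edge is 8 to 10 mm above the bench; with the hob level it is as high as the rubber feet. Under it the way is free 120 mm inward and 45 mm to either side.
- wedge_heel (a point): Beech door wedge, loose, 150 x 40 mm, 75 g, flat underneath, 4 mm thick at the tip, 25 mm at the heel (1 in 7). The point is on its middle line, 20 mm from the heel's end, 11 mm above its underside: grip here across the width. x towards the tip, z up. Pushing it in under the hob takes 8 to 15 N; once the hob is level, all feet are down and it takes half as much again. Left under load it stays.
- wedge_tip (a point): Middle of the wedge's tip face, 2 mm above its underside (130 mm along x from the heel point).
- level_top (a point): Short spirit level, aluminium with black ends, 180 x 26 x 32 mm, 0.2 kg, lying loose on the hob's glass, with its vial in the middle of its top side. The point is the middle of the top side; x along the level towards the hob's far right corner, away from the bare corner (about -0.7 rad from the hob's x, within 0.2), z up.
- bubble (a joint): Travel of the level's 16 mm bubble along its vial, m: 0 at the end towards the hob's far right corner (the high end, where it starts), 0.014 centred, 0.028 at the other end. It goes to the high side, 0.5 m per rad of slope: about 0.5 mm for each mm of wedge travel while the corner is lifted. It takes 1.5 s to settle. From 0.012 to 0.016 it lies between the vial's two lines.
- packer_mid (a point): Bystander: plain wooden block 110 x 45 x 22 mm, even thickness (not the wedge); its centre.
- beaker_mid (a point): Bystander: open steel beaker, 90 mm across, 120 mm high; its centre.
- jar_mid (a point): Bystander: amber glass jar, 70 mm across, 100 mm high; its centre.
- bottle_mid (a point): Bystander: white plastic bottle, 60 mm across, 170 mm high; its centre.
- tin_mid (a point): Bystander: low round aluminium tin, 74 mm across, 55 mm high; its centre.
- bowl_mid (a point): Bystander: steel bowl, 150 mm across, 60 mm high; its centre.
- spatula_grip (a point): Bystander: spatula lying on the bench, about 0.25 m long; the middle of its handle.
Not all that is in view belongs to the job. What is shaped like the part that bears wedge_heel but pink or purple is not meant.

How it is judged:
By the outcome, as a careful person would: the job done as asked, in the order asked, and still so for the second after the job is handed in, with the robot touching nothing.
It also fails if it takes over 69 s, if anything falls off the work surface, if the arm or the gripper's body presses on something with over 40 N, if the wrist force passes 120 N, or if a joint passes its speed limit or range.

## Working session

There is one attempt and no reset: what is moved stays moved. The work goes in short steps, Python scripts to look and compute and a tool call to move; the robot and the scene stay as the last step left them, time stands still between calls to the robot, and variables do not carry over. Pictures are saved under pics/ and viewed, and the job is handed in when it is done.

Besides the shell and the picture viewer there is one more tool, called in YAML: its name, and indented under it one key for each argument. apply_moves: Moves the arm, as the interface text tells. Shifts and turns lie within -1 to 1; 1 stands for 12 cm of shift or 120 degrees of turn. Its arguments: {"type":"object","properties":{"dp":{"type":"array"},"twist":{"type":"array"},"jaw":{"type":"array"},"grip_force":{"type":"number"}},"required":["dp","twist","jaw"]}

```bash
ls; mkdir -p pics
cat > h.py <<'E'
import numpy as np, cv2, pickle
from bench import r
def grab(n,save):
    o=r.get_obs(); f=r.grab_frame(n); f['obs']=o
    pickle.dump(f,open(f'pics/{save}.pkl','wb')); cv2.imwrite(f'pics/{save}.png',f['color'][:,:,::-1]); return f
def load(s): return pickle.load(open(f'pics/{s}.pkl','rb'))
def crop(s,u0,v0,u1,v1,k,out):
    f=load(s); c=f['color'][v0:v1,u0:u1,::-1]; cv2.imwrite(f'pics/{out}.png',cv2.resize(c,None,fx=k,fy=k,interpolation=cv2.INTER_CUBIC))
def cam2w(f):
    T=np.eye(4)
    if 'R' in f:
        T[:3,:3]=np.array(f['R']).T; T[:3,3]=-np.array(f['R']).T@np.array(f['t']).ravel()
    else:
        o=f['obs']; B=np.eye(4); B[:3,:3]=cv2.Rodrigues(np.array(o['orientation'],float))[0]; B[:3,3]=o['tcp_pos']; T=B@np.array(f['hand_eye'])
    return T
def ray(f,u,v):
    p=cv2.undistortPoints(np.array([[[u,v]]],float),np.array(f['intrinsics'],float),np.array(f['dist_coeffs'],float))[0,0]
    return np.array([p[0],p[1],1.0])
def onz(f,u,v,z):
    T=cam2w(f); d=T[:3,:3]@ray(f,u,v); return T[:3,3]+d*(z-T[2,3])/d[2]
def dep(f,u,v,k=1):
    z=f['z_map'][v-k:v+k+1,u-k:u+k+1]; z=z[z>0]
    if len(z)==0: return None
    T=cam2w(f); return T[:3,:3]@(ray(f,u,v)*np.median(z))+T[:3,3]
def proj(f,X):
    T=np.linalg.inv(cam2w(f)); 
    return cv2.projectPoints(np.array(X,float).reshape(-1,3),cv2.Rodrigues(T[:3,:3])[0],T[:3,3],np.array(f['intrinsics'],float),np.array(f['dist_coeffs'],float))[0][:,0]
E
python3 - <<'E'
from h import *
for n in ['scene','side','wrist']: 
    f=grab(n,n+'0'); print(n,cam2w(f).round(3))
print(r.get_obs(), r.hold_point_z)
E
```

```text
pics
scene [[-0.029  0.602 -0.798  1.768]
 [ 0.999  0.034 -0.011  0.012]
 [ 0.02  -0.798 -0.603  0.993]
 [ 0.     0.     0.     1.   ]]
side [[-0.693 -0.478  0.539 -0.188]
 [-0.721  0.436 -0.539  0.718]
 [ 0.022 -0.762 -0.647  0.982]
 [ 0.     0.     0.     1.   ]]
wrist [[ 1.     0.    -0.003  0.674]
 [-0.    -0.964 -0.265  0.068]
 [-0.003  0.265 -0.964  0.373]
 [ 0.     0.     0.     1.   ]]
{'clock': 0.15, 'joints': array([-0.10809923,  0.47764436,  0.02235462,  1.5561613 , -0.01150049,
        1.10927791, -0.08310348]), 'qvel': array([ 5.69712012e-04, -3.75465089e-03,  1.07902371e-03, -3.17890817e-03,
       -1.89814797e-05,  1.70166230e-03, -8.65257303e-04]), 'tau': array([ 1.55385478e-03, -5.96924365e+01,  1.60940632e+00, -2.81490952e+01,
        1.26662746e-02,  6.56643446e-03,  5.58682734e-05]), 'tcp_pos': array([6.74814530e-01, 8.97994823e-06, 4.03952779e-01]), 'orientation': array([ 3.14149353e+00,  1.08401041e-05, -2.13477188e-03]), 'contact_force': array([-0.06384953, -0.06125912,  0.11575872]), 'moment': array([ 0.02307209, -0.00289198, -0.03733837]), 'grip_width': 0.0856802291930787} 0.1547
```

View pics/scene0.png

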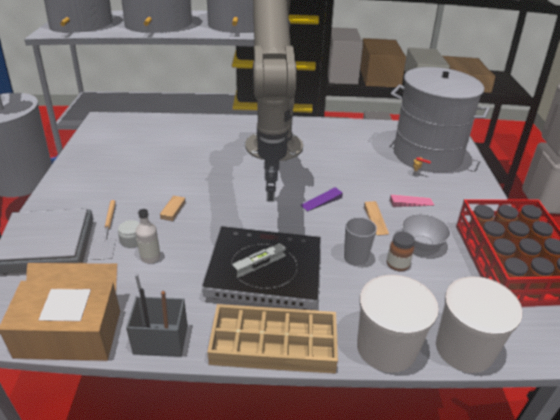

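View pics/side0.png

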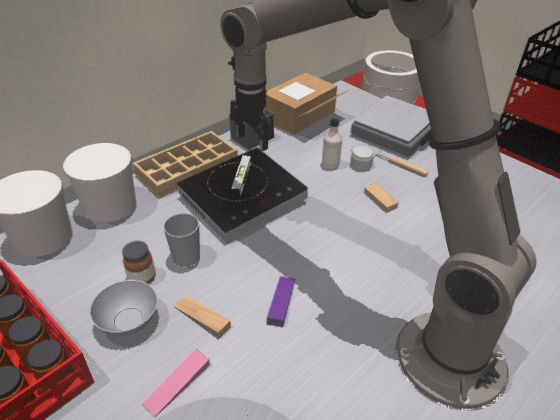

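View pics/wrist0.png

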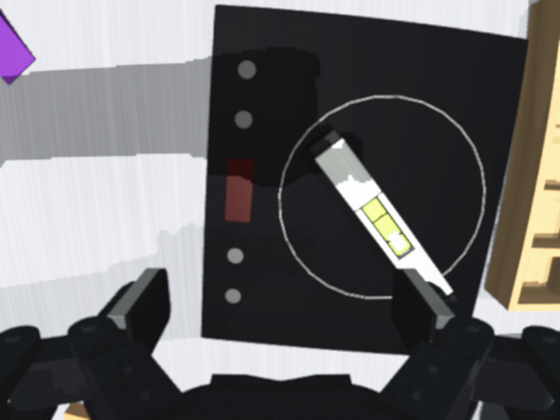

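Run:
```python
from h import *
crop('side0',160,280,250,350,8,'c1'); crop('scene0',350,190,410,245,10,'c2'); crop('scene0',195,220,335,310,5,'c3')
f=load('scene0');g=load('side0')
for u,v in [(375,217),(369,205),(381,231),(173,207),(322,199)]: print('sc',u,v,dep(f,u,v))
for u,v in [(203,315),(180,303),(222,327),(380,196)]: print('sd',u,v,dep(g,u,v))
```

```text
sc 375 217 [0.47326856 0.33705905 0.01451365]
sc 369 205 [0.41687266 0.32379887 0.02108498]
sc 381 231 [0.53334629 0.34930131 0.00520072]
sc 173 207 [ 0.46384441 -0.32162002  0.02051017]
sc 322 199 [0.37895557 0.16960709 0.0121154 ]
sd 203 315 [0.45852293 0.34414628 0.01678596]
sd 180 303 [0.5337198  0.35893288 0.0047864 ]
sd 222 327 [0.39653963 0.33547291 0.02449557]
sd 380 196 [ 0.44686697 -0.3141802   0.02341738]
```

View pics/c1.png

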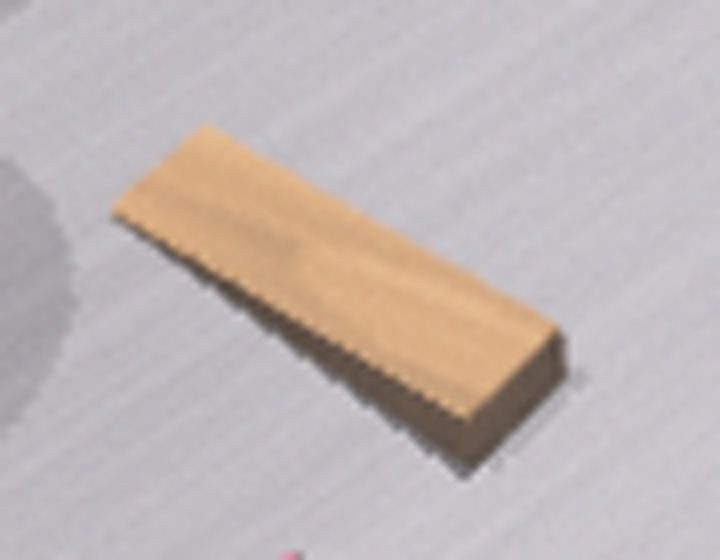

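View pics/c2.png

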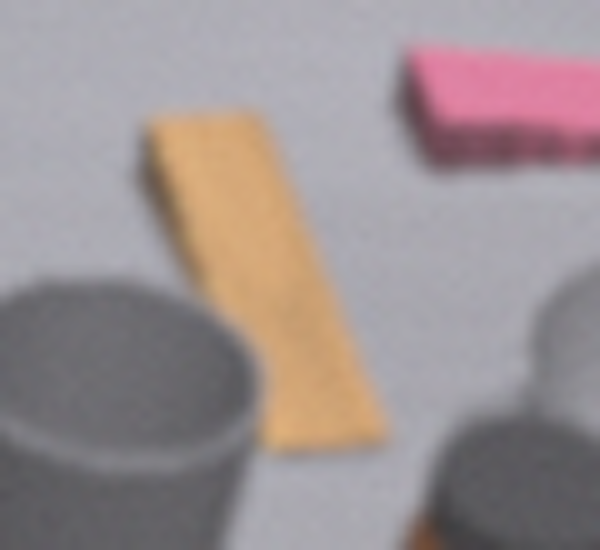

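View pics/c3.png

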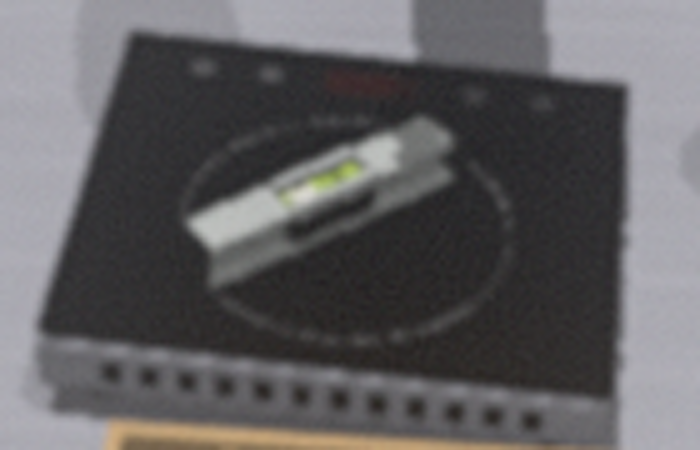

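Run:
```python
from h import *
g=load('side0');f=load('scene0')
P=lambda u,v,k,u0,v0:((u+.5)/k-.5+u0,(v+.5)/k-.5+v0)
t=[onz(g,*P(*p,8,160,280),.004) for p in [(208,125),(115,210)]]
h=[onz(g,*P(*p,8,160,280),.025) for p in [(558,330),(468,418)]]
print(t,h); T=(t[0]+t[1])/2;H=(h[0]+h[1])/2; d=(T-H)[:2]; print('side mid',T,H,np.linalg.norm(d),np.arctan2(d[1],d[0]),'w',np.linalg.norm(t[0]-t[1]),np.linalg.norm(h[0]-h[1]))
t=[onz(f,*P(*p,10,350,190),.004) for p in [(265,447),(388,437)]]
h=[onz(f,*P(*p,10,350,190),.025) for p in [(150,125),(262,117)]]
T=(t[0]+t[1])/2;H=(h[0]+h[1])/2; d=(T-H)[:2]; print('sc mid',T,H,np.linalg.norm(d),np.arctan2(d[1],d[0]),'w',np.linalg.norm(t[0]-t[1]),np.linalg.norm(h[0]-h[1]))
# hob glass plane from scene depth
for nm in ['scene0','side0']:
    F=load(nm); pts=[]
    poly={'scene0':[(225,233),(316,242),(312,288),(212,280)],'side0':[(190,185),(262,156),(298,188),(228,222)]}[nm]
    m=np.zeros(F['z_map'].shape,np.uint8); cv2.fillPoly(m,[np.array(poly)],1)
    Tm=cam2w(F)
    vs,us=np.nonzero(m&(F['z_map']>0))
    uv=np.stack([us,vs],1).astype(float)[:,None]
    p=cv2.undistortPoints(uv,np.array(F['intrinsics'],float),np.array(F['dist_coeffs'],float))[:,0]
    X=np.c_[p,np.ones(len(p))]*F['z_map'][vs,us][:,None]; X=X@Tm[:3,:3].T+Tm[:3,3]
    for it in range(5):
        c=np.linalg.lstsq(np.c_[X[:,:2],np.ones(len(X))],X[:,2],rcond=None)[0]; e=X[:,2]-np.c_[X[:,:2],np.ones(len(X))]@c; X=X[abs(e)<max(.003,1*e.std())]
    print(nm,c,len(X),e.std(),X.mean(0))
for n,z in [((132,33),.055),((627,87),.052),((615,400),.055),((40,332),.06)]: print(onz(f,*P(*n,5,195,220),z))
crop('side0',165,120,325,250,5,'c4')
w=load('wrist0')
for n,z in [((216,5),.052),((203,337),.057),((527,40),.057)]: print('w',onz(w,*n,z))
```

```text
[array([0.54513923, 0.33483145, 0.004     ]), array([0.53717054, 0.37417067, 0.004     ])] [array([0.39819574, 0.31277027, 0.025     ]), array([0.3920305 , 0.35021755, 0.025     ])]
side mid [0.54115489 0.35450106 0.004     ] [0.39511312 0.33149391 0.025     ] 0.14784291290853666 0.15625396075776612 w 0.04013819277940286 0.03795140357199808
sc mid [0.54549221 0.35157121 0.004     ] [0.40289458 0.32900801 0.025     ] 0.14437167996059302 0.15692883785536102 w 0.04083316608783419 0.039351724212191214
scene0 [ 0.02932387 -0.02992057  0.03533162] 3232 0.0013990081026680138 [ 0.74491471 -0.00239537  0.05724521]
side0 [ 0.02528798 -0.02884084  0.04089055] 2827 0.001515202953175897 [ 0.71716486 -0.00211127  0.05908815]
[ 0.59823084 -0.14834835  0.055     ]
[0.62948529 0.1467439  0.052     ]
[0.88343987 0.12780357 0.055     ]
[ 0.85472934 -0.16908934  0.06      ]
w [0.62189335 0.14927585 0.052     ]
w [ 0.59728002 -0.14635415  0.057     ]
w [0.87696092 0.12804285 0.057     ]
```

View pics/c4.png

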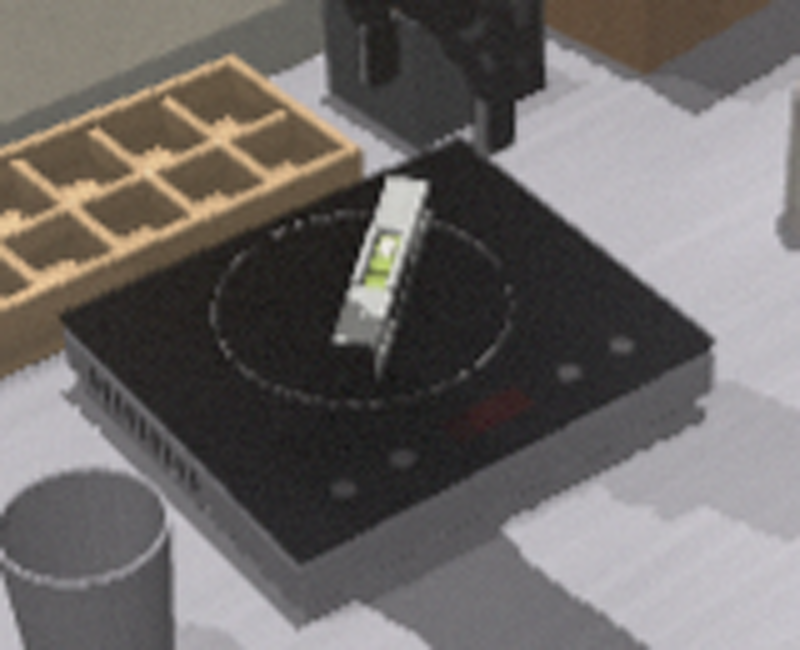

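Candidates: the wooden wedge at scene (375,217)/side (203,315), the wooden block (packer) at scene (173,207), the purple wedge at (322,199) and the pink one at (411,201). The crops show that the side (203,315) piece tapers, with its thick heel near the robot, and is beech, so I'm choosing it. Next I'll move above it and look with the wrist camera.

apply_moves:
  dp:
    - [-0.18,-0.23,0.04]
    - [-0.18,-0.23,0.04]
    - [-0.18,-0.23,0.04]
    - [-0.18,-0.23,0.04]
    - [-0.18,-0.23,0.04]
    - [-0.18,-0.23,0.04]
    - [-0.18,-0.23,0.04]
    - [-0.18,-0.23,0.04]
    - [-0.18,-0.23,0.04]
    - [-0.18,-0.23,0.04]
  twist:
    - [0,0,0]
    - [0,0,0]
    - [0,0,0]
    - [0,0,0]
    - [0,0,0]
    - [0,0,0]
    - [0,0,0]
    - [0,0,0]
    - [0,0,0]
    - [0,0,0]
  jaw: [0,0,0,0,0,0,0,0,0,0]

```text
clock: 1.15
tcp_pos: [0.4538, 0.2798, 0.3515]
orientation: [3.137, -0.019, -0.003]
contact_force: [0.3, -0.2, -0.4]
grip_width: 0.0853
```

apply_moves:
  dp:
    - [0,0,0]
    - [0,0,0]
    - [0,0,0]
    - [0,0,0]
    - [0,0,0]
    - [0,0,0]
    - [0,0,0]
    - [0,0,0]
    - [0,0,0]
    - [0,0,0]
    - [0,0,0]
    - [0,0,0]
    - [0,0,0]
  twist:
    - [0,0,-0.07]
    - [0,0,-0.07]
    - [0,0,-0.07]
    - [0,0,-0.07]
    - [0,0,-0.07]
    - [0,0,-0.07]
    - [0,0,-0.07]
    - [0,0,-0.07]
    - [0,0,-0.07]
    - [0,0,-0.07]
    - [0,0,-0.07]
    - [0,0,-0.07]
    - [0,0,0]
  jaw: [0,0,0,0,0,0,0,0,0,0,0,0,0]

```text
clock: 2.45
tcp_pos: [0.447, 0.2853, 0.3481]
orientation: [-1.961, -2.451, 0.018]
contact_force: [-0.9, 0.4, -0.7]
grip_width: 0.085
```

```bash
cat >> h.py <<'E'
def status():
    o=r.get_obs(); R=cv2.Rodrigues(np.array(o['orientation'],float))[0]
    print('t %.2f tcp'%o['clock'],np.round(o['tcp_pos'],4),'toolx yaw %.2f'%np.degrees(np.arctan2(R[1,0],R[0,0])),'z',R[:,2].round(3),'F',np.round(o['contact_force'],1),'w %.4f'%o['grip_width'],'q',np.round(o['joints'],2), 'hold',np.round(o['tcp_pos']+R[:,2]*.1547,4))
    return o,R
E
python3 -c "
from h import *
status(); grab('wrist','w1'); grab('scene','s1')"
```

```text
t 2.45 tcp [0.447  0.2853 0.3481] toolx yaw 102.68 z [-0.009 -0.007 -1.   ] F [-0.9  0.4 -0.7] w 0.0850 q [-0.31  0.35 -0.46  1.93  0.19  0.92  0.93] hold [0.4456 0.2842 0.1934]
```

View pics/w1.png

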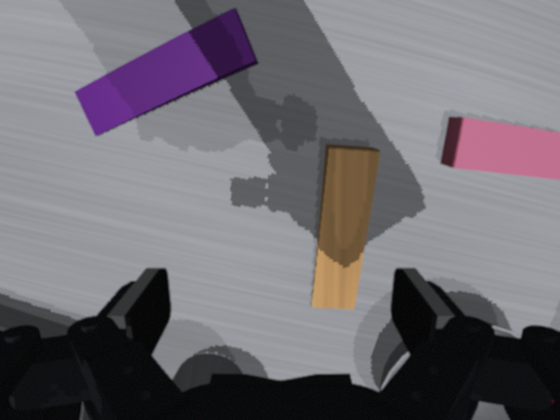

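View pics/s1.png

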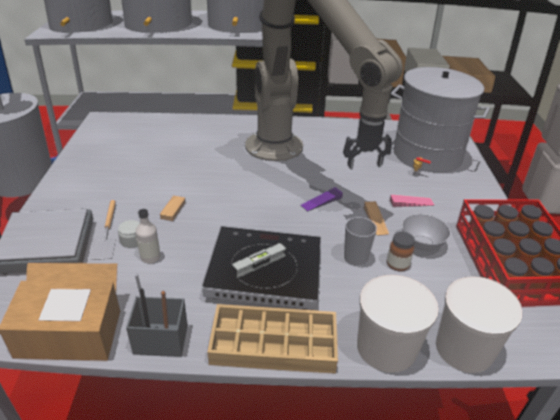

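Run:
```python
from h import *
crop('w1',290,130,400,330,4,'c5')
w=load('w1')
t=[onz(w,312,306,.004),onz(w,355,309,.004)];h=[onz(w,328,147,.025),onz(w,379,150,.025)]
T=(t[0]+t[1])/2;H=(h[0]+h[1])/2; d=(T-H)[:2]; print(T,H,np.linalg.norm(d),np.arctan2(d[1],d[0]),'w',np.linalg.norm(t[0]-t[1]),np.linalg.norm(h[0]-h[1]))
for u,v in [(352,165),(335,295),(450,310)]: print(dep(w,u,v))
f=load('scene0')
for u,v in [(360,230),(402,240),(375,213)]: print(dep(f,u,v,2))
```

```text
[0.54098499 0.35695061 0.004     ] [0.39445737 0.33149318 0.025     ] 0.14872263863289575 0.17202100709785764 w 0.0404898644124319 0.03991788278952831
[0.40730322 0.33392665 0.02354507]
[0.52731653 0.35437448 0.00580073]
[0.42337729 0.33160492 0.22162832]
[0.62032574 0.26306376 0.07599434]
[0.68770101 0.37170698 0.098719  ]
[0.45432565 0.33939056 0.01661104]
```

View pics/c5.png

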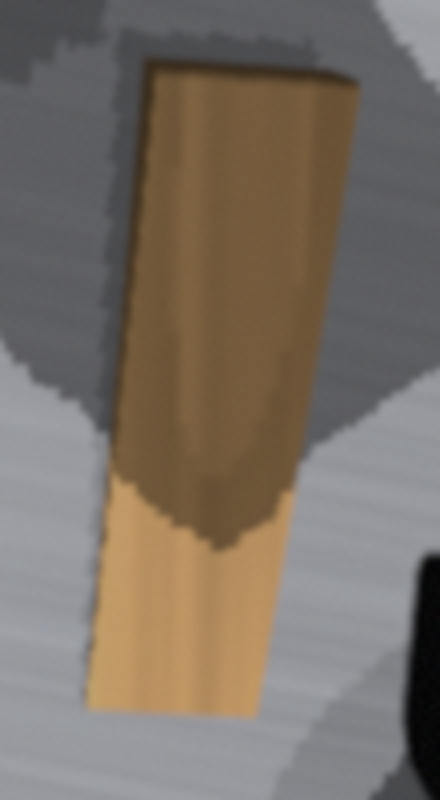

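apply_moves:
  dp:
    - [0.12,-0.11,0]
    - [0.12,-0.11,0]
    - [0.12,-0.11,0]
    - [0.12,-0.11,0]
    - [0,0,0]
    - [0,0,0]
    - [0,0,0]
  twist:
    - [0,0,0]
    - [0,0,0]
    - [0,0,0]
    - [0,0,0]
    - [-0.05,0,0.013]
    - [-0.054,0,0.013]
    - [0,0,0]
  jaw: [0,0,0,0,0,0,0]

```text
clock: 3.25
tcp_pos: [0.3813, 0.3321, 0.3481]
orientation: [1.971, 2.253, 0.245]
contact_force: [-0.6, 0.5, -0.6]
grip_width: 0.0856
```

```bash
cat >> h.py <<'E'
def todo(p,yaw,tilt):
    # desired tcp p, heading yaw of tool y (deg), tilt forward (deg)
    o,R=status(); y=np.radians(yaw); f=np.array([np.cos(y),np.sin(y),0]); l=np.array([-np.sin(y),np.cos(y),0]); t=np.radians(tilt)
    z=np.sin(t)*f-np.cos(t)*np.array([0,0,1]); D=np.stack([l,np.cross(z,l),z],1)
    d=R.T@(np.array(p)-o['tcp_pos']); tw=np.degrees(cv2.Rodrigues(R.T@D)[0].ravel())
    print('dp m',d.round(4),'scaled',(d/.12).round(3),'twist deg',tw.round(2),'scaled',(tw/120).round(4))
E
python3 -c "
from h import *
todo((.382,.330,.170),9.45,12)"
```

```text
t 3.25 tcp [0.3813 0.3321 0.3481] toolx yaw 97.64 z [ 0.21   0.031 -0.977] F [-0.6  0.5 -0.6] w 0.0856 q [-0.52  0.26 -0.42  2.05  0.38  0.73  0.52] hold [0.4138 0.337  0.1969]
dp m [-0.0028 -0.0374  0.1741] scaled [-0.023 -0.312  1.451] twist deg [ 0.25  0.2  -1.8 ] scaled [ 0.0021  0.0017 -0.015 ]
```

apply_moves:
  dp:
    - [-0.003,-0.039,0.18]
    - [-0.003,-0.039,0.18]
    - [-0.003,-0.039,0.18]
    - [-0.003,-0.039,0.18]
    - [-0.003,-0.039,0.18]
    - [-0.003,-0.039,0.18]
    - [-0.003,-0.039,0.18]
    - [0,0,0]
  twist:
    - [0,0,-0.015]
    - [0,0,0]
    - [0,0,0]
    - [0,0,0]
    - [0,0,0]
    - [0,0,0]
    - [0,0,0]
    - [0,0,0]
  jaw: [0,0,0,0,0,0,0,0]

```text
clock: 4.05
tcp_pos: [0.3846, 0.3289, 0.1894]
orientation: [1.959, 2.267, 0.223]
contact_force: [0.4, 0.2, 0.7]
grip_width: 0.085
```

```bash
python3 -c "
from h import *
todo((.382,.330,.170),9.45,12); grab('wrist','w2'); grab('side','d2')
crop('d2',120,240,300,380,4,'d2c')"
```

```text
t 4.05 tcp [0.3846 0.3289 0.1894] toolx yaw 98.31 z [ 0.199  0.022 -0.98 ] F [0.4 0.2 0.7] w 0.0850 q [-0.67  0.52 -0.25  2.15  0.68  0.42  0.22] hold [0.4155 0.3323 0.0379]
dp m [ 0.0016 -0.0063  0.0185] scaled [ 0.013 -0.052  0.155] twist deg [-0.44  0.62 -1.04] scaled [-0.0037  0.0052 -0.0086]
```

View pics/d2c.png

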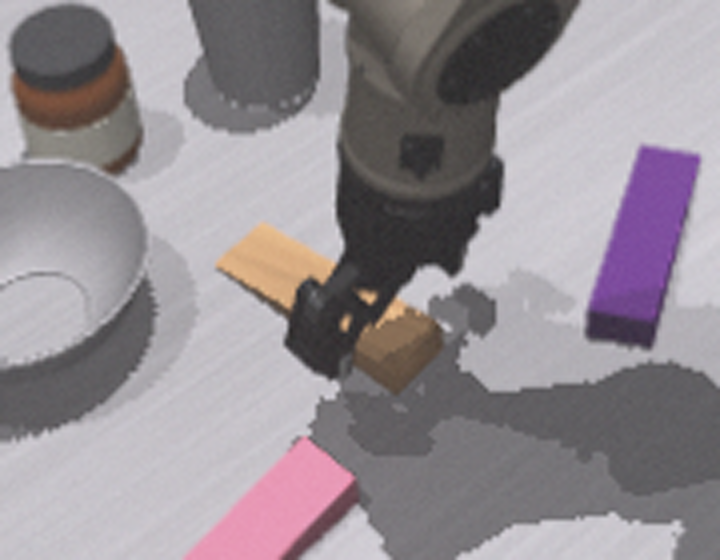

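View pics/w2.png

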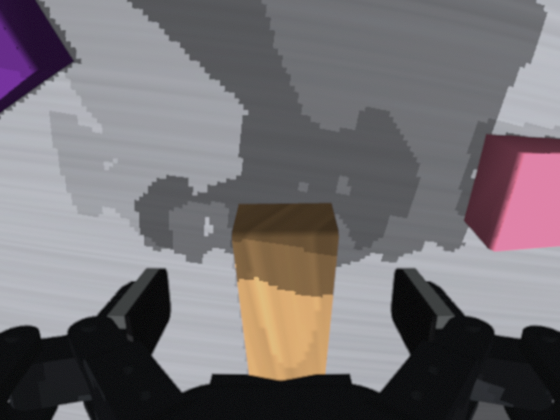

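apply_moves:
  dp:
    - [0.007,-0.026,0.07]
    - [0.007,-0.026,0.07]
    - [0,0,0]
    - [0,0,0]
    - [0,0,0]
    - [0,0,0]
    - [0,0,0]
    - [0,0,0]
    - [0,0,0]
    - [0,0,0]
    - [0,0,0]
  twist:
    - [0,0,-0.008]
    - [0,0,0]
    - [0,0,0]
    - [0,0,0]
    - [0,0,0]
    - [0,0,0]
    - [0,0,0]
    - [0,0,0]
    - [0,0,0]
    - [0,0,0]
    - [0,0,0]
  jaw: [0,0,0,255,255,255,255,255,255,255,255]
  grip_force: 60

```text
clock: 5.25
tcp_pos: [0.3839, 0.3322, 0.1769]
orientation: [1.939, 2.28, 0.237]
contact_force: [0.4, 0.6, 0.2]
grip_width: 0.0382
```

```bash
python3 -c "
from h import *
todo((.382,.330,.170),9.45,12); grab('wrist','w3')"
```

```text
t 5.25 tcp [0.3839 0.3322 0.1769] toolx yaw 99.20 z [ 0.207  0.03  -0.978] F [0.4 0.6 0.2] w 0.0382 q [-0.7   0.54 -0.22  2.16  0.72  0.39  0.19] hold [0.4159 0.3368 0.0256]
dp m [-0.0019 -0.0037  0.0063] scaled [-0.016 -0.03   0.052] twist deg [ 0.05  0.26 -0.2 ] scaled [ 0.0004  0.0022 -0.0017]
```

View pics/w3.png

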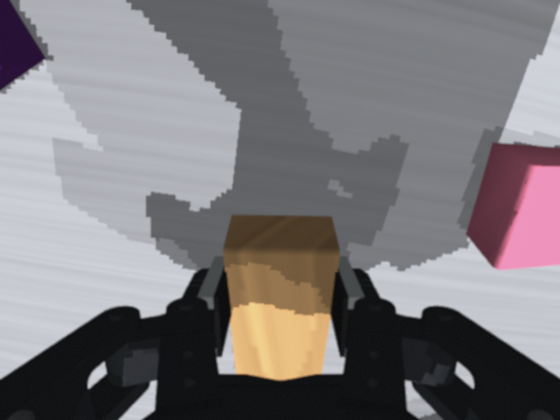

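apply_moves:
  dp:
    - [0,0,0]
    - [0,0,0]
    - [0,0,0]
    - [0,-0.015,0.035]
    - [-0.01,-0.012,0.03]
    - [0,0,0]
    - [0,0,0]
    - [0,0,0]
    - [0,0,0]
    - [0,0,0]
    - [0,0,0]
  twist:
    - [0,0,0]
    - [0,0,0]
    - [0,0,0]
    - [0,0,0]
    - [0,0,0]
    - [0,0,0]
    - [0,0,0]
    - [0,0,0]
    - [0,0,0]
    - [0,0,0]
    - [0,0,0]
  jaw: [90,90,90,90,90,90,255,255,255,255,255]
  grip_force: 60

```text
clock: 6.4
tcp_pos: [0.383, 0.3323, 0.17]
orientation: [1.938, 2.28, 0.244]
contact_force: [1.2, 0.5, -0.3]
grip_width: 0.0386
```

```bash
python3 -c "
from h import *
todo((.382,.330,.170),9.45,12)"
```

```text
t 6.40 tcp [0.383  0.3323 0.17  ] toolx yaw 99.26 z [ 0.21   0.033 -0.977] F [ 1.2  0.5 -0.3] w 0.0386 q [-0.72  0.55 -0.2   2.16  0.74  0.37  0.16] hold [0.4155 0.3374 0.0188]
dp m [-0.0021 -0.0013 -0.0003] scaled [-0.017 -0.011 -0.003] twist deg [ 0.28  0.09 -0.17] scaled [ 0.0024  0.0007 -0.0014]
```

apply_moves:
  dp:
    - [0,0.02,-0.1]
    - [0,0.044,-0.2]
    - [0,0.044,-0.2]
    - [0,0.044,-0.2]
    - [0,0.044,-0.2]
    - [0,0.044,-0.2]
    - [0,0.044,-0.2]
    - [0,0,0]
  twist:
    - [0,0,0]
    - [0,0,0]
    - [0,0,0]
    - [0,0,0]
    - [0,0,0]
    - [0,0,0]
    - [0,0,0]
    - [0,0,0]
  jaw: [255,255,255,255,255,255,255,255]

```text
clock: 7.2
tcp_pos: [0.3817, 0.3317, 0.3393]
orientation: [1.936, 2.284, 0.237]
contact_force: [0.8, 0.6, -0.3]
grip_width: 0.039
```

Run:
```python
from h import *
yaw=-.0905; f=np.array([np.cos(yaw),np.sin(yaw)]); le=np.array([.6165,.058])
p=le-f*(.02+.16); print(p)
todo((*p,.25),np.degrees(yaw),12)
grab('side','d3'); grab('wrist','w4')
```

```text
[0.43723662 0.07426777]
t 7.20 tcp [0.3817 0.3317 0.3393] toolx yaw 99.41 z [ 0.206  0.031 -0.978] F [ 0.8  0.6 -0.3] w 0.0390 q [-0.5   0.28 -0.44  2.06  0.4   0.72  0.53] hold [0.4136 0.3365 0.188 ]
dp m [-0.2628 -0.0064  0.0909] scaled [-2.19  -0.054  0.757] twist deg [ 0.05 -2.85 14.32] scaled [ 0.0004 -0.0238  0.1193]
```

View pics/d3.png

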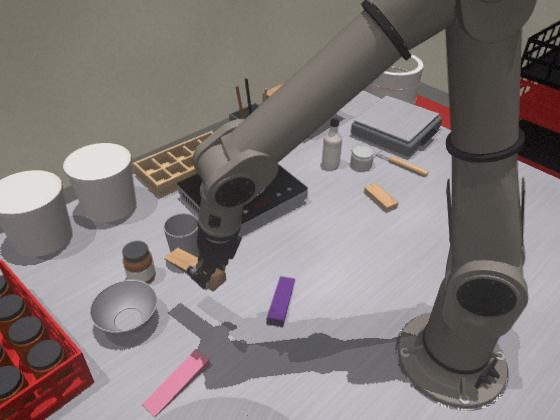

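apply_moves:
  dp:
    - [-0.2,0.01,0.003]
    - [-0.27,0.013,0.003]
    - [-0.27,0.013,0.003]
    - [-0.27,0.013,0.003]
    - [-0.27,0.013,0.003]
    - [-0.27,0.013,0.003]
    - [-0.27,0.013,0.003]
    - [-0.27,0.013,0.003]
    - [-0.1,0,0]
    - [0,0,0]
    - [0,0,0]
    - [0,0,0]
  twist:
    - [0,0,0]
    - [0,0,0]
    - [0,0,0]
    - [0,0,0]
    - [0,0,0]
    - [0,0,0]
    - [0,0,0]
    - [0,0,0]
    - [0,0,0]
    - [0,-0.012,0.06]
    - [0,-0.012,0.06]
    - [0,0,0]
  jaw: [255,255,255,255,255,255,255,255,255,255,255,255]

```text
clock: 8.5
tcp_pos: [0.4309, 0.0593, 0.3232]
orientation: [2.217, 2.013, 0.161]
contact_force: [-0.9, -0.2, -0.5]
grip_width: 0.039
```

Run:
```python
from h import *
todo((.437,.074,.25),-5.2,12)
grab('side','d4'); grab('scene','s4'); grab('wrist','w5')
crop('d4',130,90,350,270,3.6,'d4c')
```

```text
t 8.50 tcp [0.4309 0.0593 0.3232] toolx yaw 84.41 z [ 0.174 -0.034 -0.984] F [-0.9 -0.2 -0.5] w 0.0390 q [-0.05  0.17 -0.28  2.23  0.24  0.61  0.96] hold [0.4579 0.0542 0.1709]
dp m [ 0.0164 -0.0084  0.0726] scaled [ 0.137 -0.07   0.605] twist deg [-1.82  1.01 -0.2 ] scaled [-0.0152  0.0084 -0.0016]
```

View pics/d4c.png

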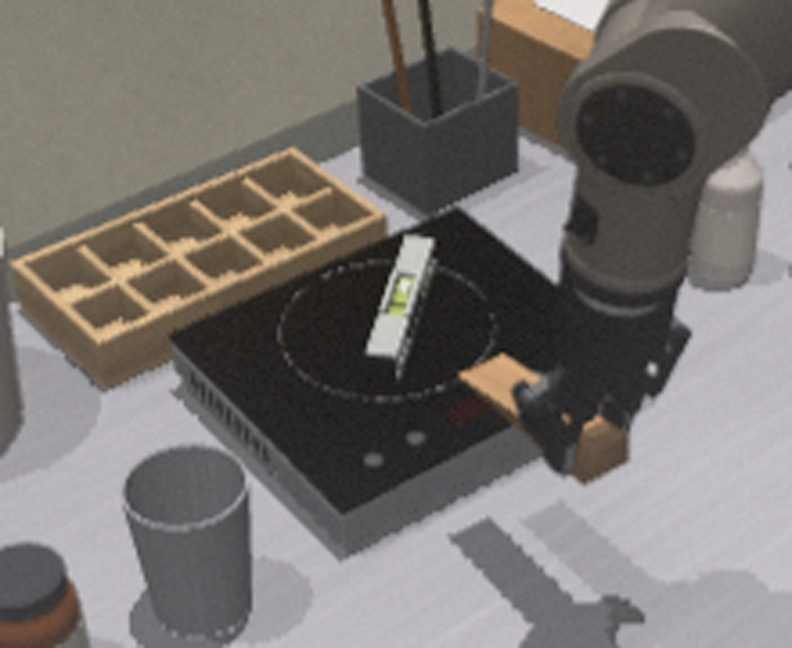

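View pics/w5.png

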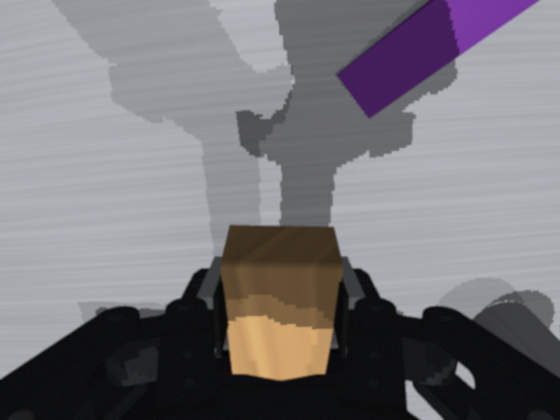

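View pics/s4.png

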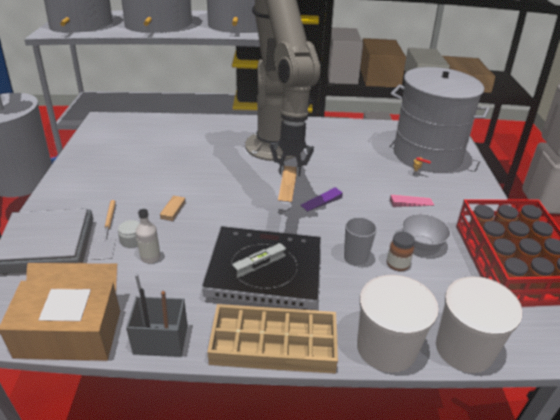

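apply_moves:
  dp:
    - [0.07,0,0]
    - [0.07,0,0]
    - [0,-0.034,0.19]
    - [0,-0.034,0.19]
    - [0,-0.034,0.19]
    - [0,-0.034,0.19]
    - [0,-0.034,0.19]
    - [0,-0.03,0.15]
    - [0,0,0]
  twist:
    - [-0.018,0.008,0]
    - [0,0,0]
    - [0,0,0]
    - [0,0,0]
    - [0,0,0]
    - [0,0,0]
    - [0,0,0]
    - [0,0,0]
    - [0,0,0]
  jaw: [255,255,255,255,255,255,255,255,255]

```text
clock: 9.55
tcp_pos: [0.4395, 0.081, 0.1855]
orientation: [2.175, 2.03, 0.219]
contact_force: [-0.1, 0.4, -0.8]
grip_width: 0.0387
```

Run:
```python
from h import *
todo((.437,.074,.172),-5.2,12.2)
grab('side','d5'); grab('scene','s5'); grab('wrist','w6')
crop('d5',180,150,330,270,5,'d5c')
```

```text
t 9.55 tcp [0.4395 0.081  0.1855] toolx yaw 86.05 z [ 0.213 -0.015 -0.977] F [-0.1  0.4 -0.8] w 0.0387 q [-0.29  0.45 -0.08  2.31  0.59  0.22  0.58] hold [0.4726 0.0786 0.0344]
dp m [-0.0072 -0.0049  0.0127] scaled [-0.06  -0.041  0.106] twist deg [ 0.16 -0.23  1.23] scaled [ 0.0013 -0.0019  0.0103]
```

View pics/d5c.png

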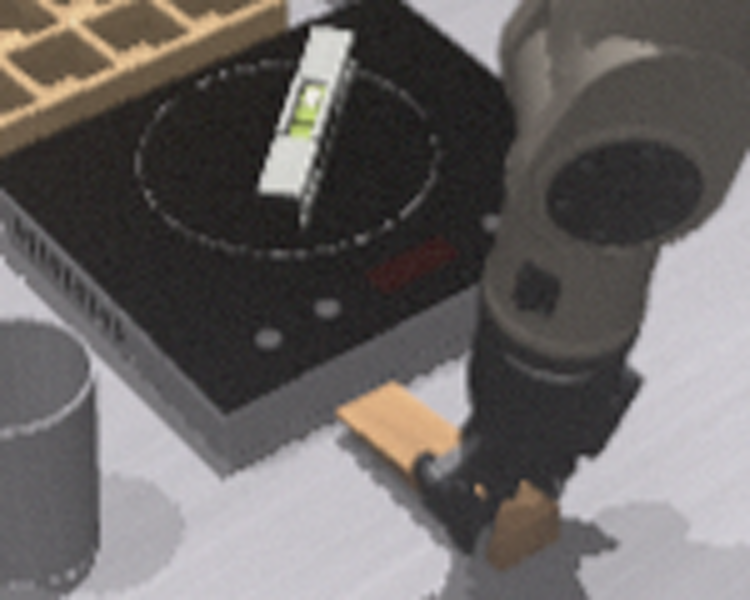

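Run:
```python
from h import *
P=lambda u,v,k,u0,v0:((u+.5)/k-.5+u0,(v+.5)/k-.5+v0)
g=load('d5')
for q in [(338,412),(390,380)]: print(onz(g,*P(*q,5,180,150),.019))
print('edge top', [onz(g,*P(*q,5,180,150),z) for q,z in [((225,414),.052),((470,292),.053)]])
crop('s5',240,180,340,250,7,'s5c')
```

```text
[0.6029342  0.08534901 0.019     ]
[0.60309192 0.04650474 0.019     ]
edge top [array([0.61581257, 0.15289829, 0.052     ]), array([ 0.59993972, -0.01232398,  0.053     ])]
```

View pics/s5c.png

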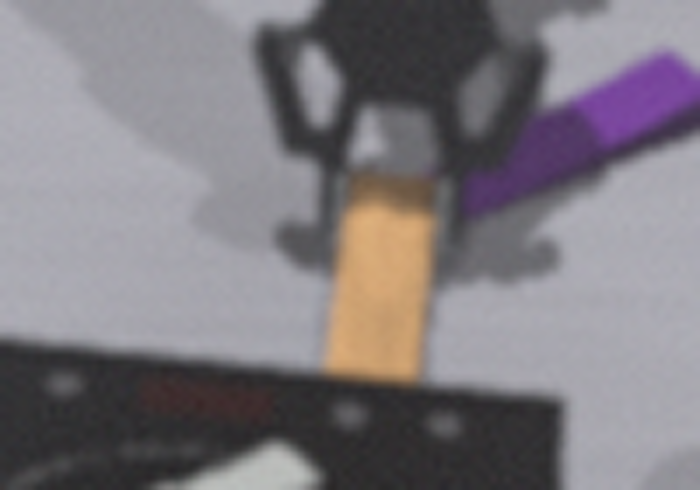

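View pics/w6.png

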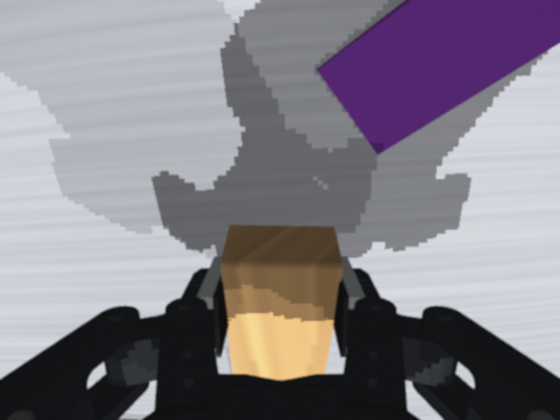

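apply_moves:
  dp:
    - [-0.035,0,0]
    - [-0.035,-0.01,0.03]
    - [0,-0.014,0.04]
    - [0,-0.01,0.035]
    - [0,0,0]
  twist:
    - [0,0,0.01]
    - [0,0,0]
    - [0,0,0]
    - [0,0,0]
    - [0,0,0]
  jaw: [255,255,255,255,255]

```text
clock: 10.2
tcp_pos: [0.4399, 0.0715, 0.1771]
orientation: [2.199, 1.998, 0.237]
contact_force: [-0.6, 0.2, -0.2]
grip_width: 0.039
```

Run:
```python
from h import *
todo((.437,.074,.172),-5.2,12.2)
grab('side','d6')
crop('d6',200,180,310,270,7,'d6c')
```

```text
t 10.20 tcp [0.4399 0.0715 0.1771] toolx yaw 84.58 z [ 0.224 -0.012 -0.975] F [-0.6  0.2 -0.2] w 0.0390 q [-0.28  0.47 -0.06  2.32  0.66  0.18  0.5 ] hold [0.4746 0.0696 0.0263]
dp m [ 0.0022 -0.0042  0.0043] scaled [ 0.018 -0.035  0.036] twist deg [ 0.75 -0.48 -0.33] scaled [ 0.0063 -0.004  -0.0028]
```

View pics/d6c.png

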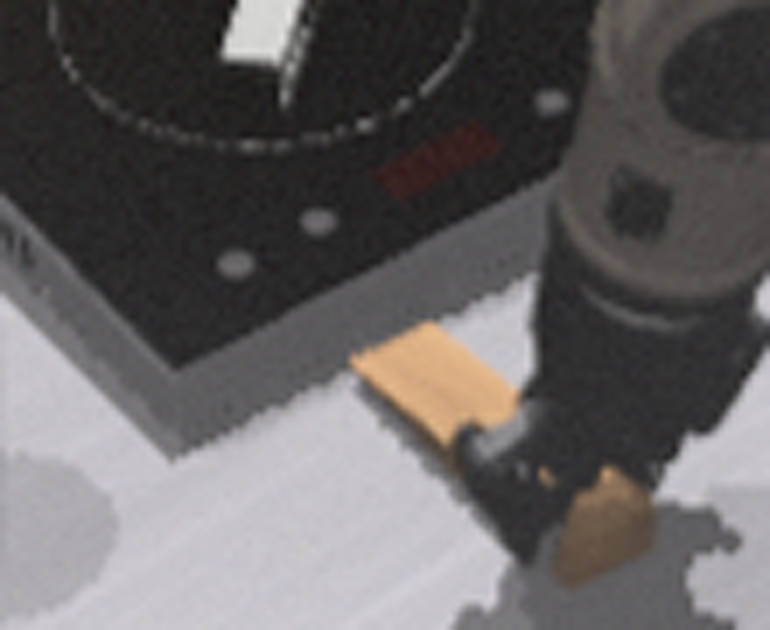

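apply_moves:
  dp:
    - [0.01,0,0]
    - [0.01,-0.004,0.022]
    - [0,-0.004,0.022]
    - [0,0,0]
  twist:
    - [0.012,0,0]
    - [0,0,0]
    - [0,0,0]
    - [0,0,0]
  jaw: [255,255,255,255]

```text
clock: 10.65
tcp_pos: [0.4405, 0.074, 0.1718]
orientation: [2.214, 2.011, 0.215]
contact_force: [-0.3, -0.3, -1.0]
grip_width: 0.0391
```

Run:
```python
from h import *
todo((.460,.071,.171),-5.2,12.0)
grab('side','d7')
crop('d7',200,180,310,270,7,'d7c')
```

```text
t 10.65 tcp [0.4405 0.074  0.1718] toolx yaw 84.56 z [ 0.201 -0.009 -0.98 ] F [-0.3 -0.3 -1. ] w 0.0391 q [-0.24  0.48 -0.11  2.31  0.65  0.21  0.51] hold [0.4715 0.0726 0.0203]
dp m [-0.0011  0.0191  0.0048] scaled [-0.009  0.159  0.04 ] twist deg [-0.42 -0.53 -0.36] scaled [-0.0035 -0.0044 -0.003 ]
```

View pics/d7c.png

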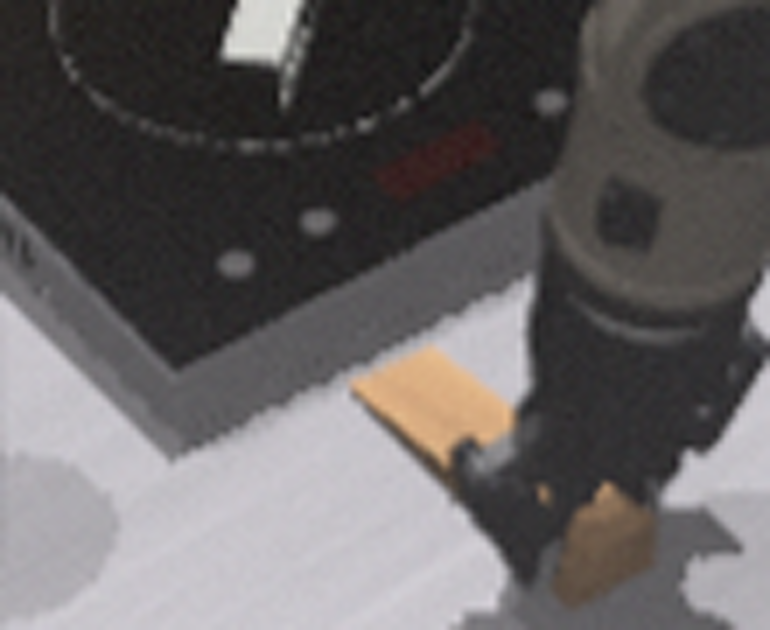

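apply_moves:
  dp:
    - [0,0.04,0.011]
    - [0,0.04,0.011]
    - [0,0.04,0.01]
    - [0,0.04,0.01]
    - [0,0.04,0.009]
    - [0,0.04,0.009]
  twist:
    - [0,0,0]
    - [0,0,0]
    - [-0.003,-0.003,0]
    - [0,0,0]
    - [0,0,0]
    - [0,0,0]
  jaw: [255,255,255,255,255,255]

```text
clock: 11.3
tcp_pos: [0.4724, 0.0712, 0.1708]
orientation: [2.206, 2.005, 0.214]
contact_force: [-0.4, -0.7, -0.9]
grip_width: 0.0392
```

Run:
```python
from h import *
todo((.480,.068,.170),-5.2,12.2)
grab('side','d8')
crop('d8',190,170,310,270,6.5,'d8c')
```

```text
t 11.30 tcp [0.4724 0.0712 0.1708] toolx yaw 84.54 z [ 0.208 -0.017 -0.978] F [-0.4 -0.7 -0.9] w 0.0392 q [-0.19  0.51 -0.13  2.24  0.64  0.24  0.56] hold [0.5045 0.0686 0.0195]
dp m [-0.0025  0.0075  0.0024] scaled [-0.021  0.063  0.02 ] twist deg [-0.18 -0.11 -0.29] scaled [-0.0015 -0.001  -0.0024]
```

View pics/d8c.png

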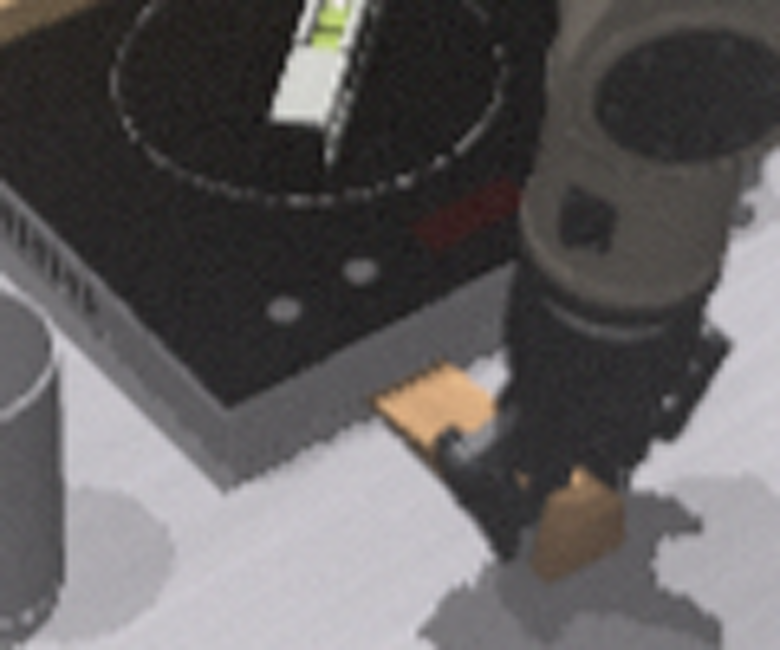

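apply_moves:
  dp:
    - [0,0.028,0.008]
    - [0,0.028,0.008]
    - [0,0.028,0.007]
    - [0,0.028,0.007]
    - [0,0.028,0.007]
    - [0,0.028,0.007]
  twist:
    - [0,0,-0.002]
    - [-0.001,0,0]
    - [0,0,0]
    - [0,0,0]
    - [0,0,0]
    - [0,0,0]
  jaw: [255,255,255,255,255,255]

```text
clock: 11.95
tcp_pos: [0.4887, 0.0699, 0.1697]
orientation: [2.202, 2.014, 0.2]
contact_force: [-18.6, 2.0, 28.2]
grip_width: 0.039
```

Run:
```python
from h import *
todo((.500,.068,.170),-5.2,12.2)
```

```text
t 11.95 tcp [0.4887 0.0699 0.1697] toolx yaw 84.87 z [ 0.199 -0.021 -0.98 ] F [-18.6   2.   28.2] w 0.0390 q [-0.15  0.53 -0.17  2.2   0.62  0.28  0.6 ] hold [0.5195 0.0667 0.0182]
dp m [-0.0009  0.0112  0.002 ] scaled [-0.008  0.094  0.017] twist deg [-0.67  0.15  0.1 ] scaled [-0.0056  0.0012  0.0008]
```

apply_moves:
  dp:
    - [0,0,-0.005]
    - [0,0,0]
  twist:
    - [-0.004,0,0]
    - [0,0,0]
  jaw: [255,255]

```text
clock: 12.15
tcp_pos: [0.4878, 0.07, 0.1706]
orientation: [2.197, 2.011, 0.207]
contact_force: [2.1, -0.2, -3.7]
grip_width: 0.0388
```

Run:
```python
from h import *
todo((.500,.068,.170),-5.2,12.2)
grab('side','d9'); crop('d9',160,110,320,230,5,'d9c')
grab('scene','s9'); crop('s9',200,220,330,310,6,'s9c')
```

```text
t 12.15 tcp [0.4878 0.07   0.1706] toolx yaw 84.90 z [ 0.206 -0.022 -0.978] F [ 2.1 -0.2 -3.7] w 0.0388 q [-0.17  0.53 -0.16  2.2   0.63  0.27  0.59] hold [0.5197 0.0667 0.0193]
dp m [-0.0009  0.0119  0.0032] scaled [-0.008  0.099  0.026] twist deg [-0.24  0.16  0.14] scaled [-0.002   0.0013  0.0011]
```

View pics/d9c.png

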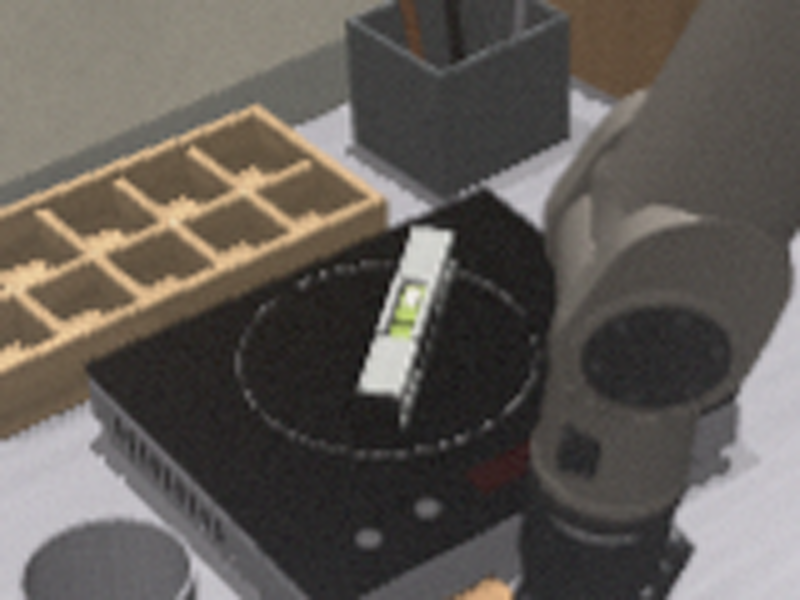

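View pics/s9c.png

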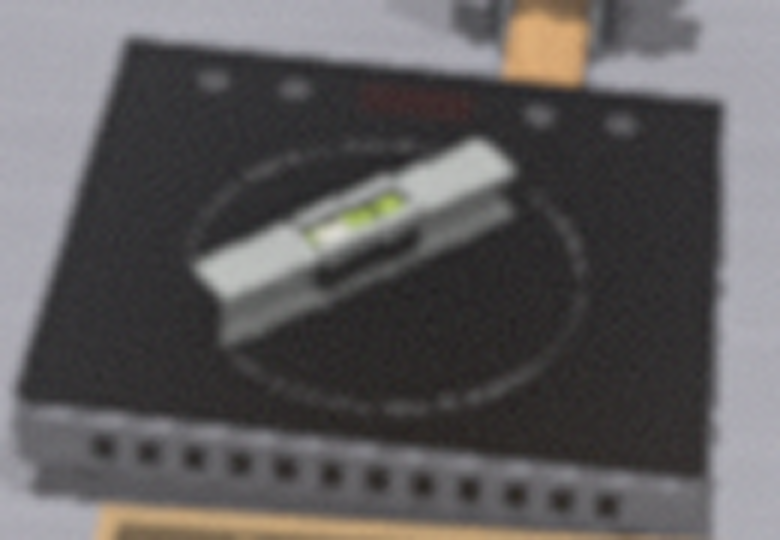

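apply_moves:
  dp:
    - [0,0.026,0.005]
    - [0,0.026,0.005]
    - [0,0.026,0.005]
    - [0,0.026,0.005]
    - [0,0.026,0.005]
    - [0,0.026,0.005]
  twist:
    - [0,0,0]
    - [0,0,0]
    - [0,0,0]
    - [0,0,0]
    - [0,0,0]
    - [0,0,0]
  jaw: [255,255,255,255,255,255]

```text
clock: 12.85
tcp_pos: [0.4937, 0.0705, 0.1704]
orientation: [2.205, 2.024, 0.172]
contact_force: [-15.1, 1.5, 18.9]
grip_width: 0.039
```

```bash
cat >> h.py <<'E'
def slope(nm,poly):
    F=load(nm); m=np.zeros(F['z_map'].shape,np.uint8); cv2.fillPoly(m,[np.array(poly)],1); Tm=cam2w(F)
    vs,us=np.nonzero(m&(F['z_map']>0)); uv=np.stack([us,vs],1).astype(float)[:,None]
    p=cv2.undistortPoints(uv,np.array(F['intrinsics'],float),np.array(F['dist_coeffs'],float))[:,0]
    X=np.c_[p,np.ones(len(p))]*F['z_map'][vs,us][:,None]; X=X@Tm[:3,:3].T+Tm[:3,3]
    for it in range(8):
        A=np.c_[X[:,:2]-[.73,0],np.ones(len(X))]; c=np.linalg.lstsq(A,X[:,2],rcond=None)[0]; e=X[:,2]-A@c
        X=X[abs(e)<max(.003,1.0*e.std())]
    print(nm,'slope x %.4f y %.4f h %.4f along level %.4f'%(*c,.7*c[0]-.71*c[1]),len(X)); return X
PS=[(228,236),(312,244),(308,284),(216,276)]
E
python3 - <<'E'
from h import *
todo((.510,.067,.1706),-5.2,12.2)
for n in ['scene0','s1','s4','s9']: slope(n,PS)
grab('scene','s10'); slope('s10',PS)
E
```

```text
t 12.85 tcp [0.4937 0.0705 0.1704] toolx yaw 85.02 z [ 0.181 -0.028 -0.983] F [-15.1   1.5  18.9] w 0.0390 q [-0.13  0.54 -0.19  2.18  0.61  0.32  0.63] hold [0.5217 0.0661 0.0183]
dp m [-0.002   0.0163  0.0029] scaled [-0.017  0.136  0.024] twist deg [-1.66  0.67  0.36] scaled [-0.0138  0.0056  0.003 ]
scene0 slope x 0.0328 y -0.0318 h 0.0568 along level 0.0456 2342
s1 slope x 0.0337 y -0.0321 h 0.0568 along level 0.0464 2351
s4 slope x 0.0319 y -0.0303 h 0.0568 along level 0.0438 2352
s9 slope x 0.0335 y -0.0316 h 0.0568 along level 0.0459 2329
s10 slope x 0.0332 y -0.0307 h 0.0568 along level 0.0450 2342
```

apply_moves:
  dp:
    - [0,0,0]
    - [0,0.03,0.003]
    - [0,0.03,0.003]
    - [0,0.03,0.003]
  twist:
    - [-0.014,0.004,0]
    - [-0.01,0.002,0]
    - [-0.01,0,0]
    - [-0.01,0,0]
  jaw: [255,255,255,255]

```text
clock: 13.3
tcp_pos: [0.4925, 0.0691, 0.1683]
orientation: [2.16, 1.991, 0.242]
contact_force: [-11.9, 1.8, 7.4]
grip_width: 0.0394
```

Run:
```python
from h import *
todo((.510,.067,.1706),-5.2,12.2)
grab('side','d11'); crop('d11',190,170,310,260,6.5,'d11c')
```

```text
t 13.30 tcp [0.4925 0.0691 0.1683] toolx yaw 85.26 z [ 0.249 -0.031 -0.968] F [-11.9   1.8   7.4] w 0.0394 q [-0.24  0.53 -0.07  2.21  0.71  0.21  0.51] hold [0.531  0.0644 0.0186]
dp m [-0.0007  0.0176  0.0022] scaled [-0.006  0.147  0.019] twist deg [2.33 0.48 0.59] scaled [0.0194 0.004  0.0049]
```

View pics/d11c.png

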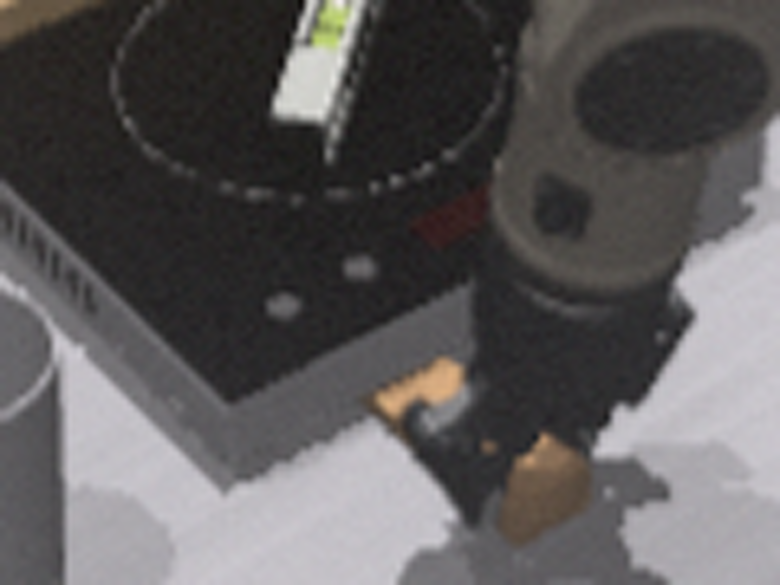

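apply_moves:
  dp:
    - [0,0.04,0.006]
    - [0,0.04,0.006]
    - [0,0.04,0.006]
    - [0,0.04,0.006]
    - [0,0.04,0.006]
  twist:
    - [0,0,0]
    - [0,0,0]
    - [0,0.002,0.002]
    - [0,0,0]
    - [0,0,0]
  jaw: [255,255,255,255,255]

```text
clock: 13.85
tcp_pos: [0.498, 0.0697, 0.1693]
orientation: [2.17, 2.01, 0.206]
contact_force: [-23.8, 2.5, 27.0]
grip_width: 0.0389
```

Run:
```python
from h import *
todo((.520,.067,.1706),-5.2,12.2)
grab('scene','s12'); slope('s12',PS)
```

```text
t 13.85 tcp [0.498  0.0697 0.1693] toolx yaw 85.49 z [ 0.22  -0.035 -0.975] F [-23.8   2.5  27. ] w 0.0389 q [-0.18  0.54 -0.14  2.19  0.67  0.27  0.57] hold [0.5321 0.0643 0.0185]
dp m [-0.001   0.0218  0.0037] scaled [-0.008  0.182  0.031] twist deg [0.64 0.85 0.9 ] scaled [0.0053 0.0071 0.0075]
s12 slope x 0.0260 y -0.0237 h 0.0568 along level 0.0350 2314
```

apply_moves:
  dp:
    - [0,0.02,-0.006]
    - [0,0.025,-0.003]
    - [0,0.025,-0.003]
    - [0,0.025,-0.003]
    - [0,0.025,-0.003]
    - [0,0.025,-0.003]
  twist:
    - [-0.006,0.002,0.002]
    - [-0.006,0.002,0.002]
    - [-0.006,0,0]
    - [-0.006,0,0]
    - [-0.006,0,0]
    - [-0.006,0,0]
  jaw: [255,255,255,255,255,255]

```text
clock: 14.5
tcp_pos: [0.4975, 0.0691, 0.1681]
orientation: [2.145, 1.988, 0.243]
contact_force: [-10.7, 2.1, 6.4]
grip_width: 0.0388
```

Run:
```python
from h import *
todo((.520,.067,.1706),-5.2,12.2)
grab('scene','s13'); slope('s13',PS)
```

```text
t 14.50 tcp [0.4975 0.0691 0.1681] toolx yaw 85.48 z [ 0.259 -0.04  -0.965] F [-10.7   2.1   6.4] w 0.0388 q [-0.25  0.54 -0.06  2.2   0.75  0.21  0.48] hold [0.5376 0.063  0.0188]
dp m [-0.0004  0.0224  0.0035] scaled [-0.003  0.187  0.029] twist deg [2.95 0.94 0.93] scaled [0.0246 0.0078 0.0077]
s13 slope x 0.0186 y -0.0180 h 0.0570 along level 0.0258 2311
```

apply_moves:
  dp:
    - [0,0.045,0.003]
    - [0,0.05,0.004]
    - [0,0.05,0.005]
    - [0,0.05,0.005]
  twist:
    - [-0.002,0.002,0.002]
    - [-0.002,0.002,0.002]
    - [-0.002,0,0]
    - [-0.002,0,0]
  jaw: [255,255,255,255]

```text
clock: 14.95
tcp_pos: [0.5033, 0.0688, 0.1686]
orientation: [2.149, 1.997, 0.229]
contact_force: [-15.5, 1.5, 12.4]
grip_width: 0.0389
```

Run:
```python
from h import *
todo((.520,.067,.1706),-5.2,12.2)
```

```text
t 14.95 tcp [0.5033 0.0688 0.1686] toolx yaw 85.62 z [ 0.247 -0.04  -0.968] F [-15.5   1.5  12.4] w 0.0389 q [-0.21  0.54 -0.1   2.19  0.72  0.25  0.52] hold [0.5414 0.0626 0.0188]
dp m [-0.0006  0.0168  0.0023] scaled [-0.005  0.14   0.019] twist deg [2.22 1.03 1.09] scaled [0.0185 0.0086 0.0091]
```

apply_moves:
  dp:
    - [0,0.05,0.005]
    - [0,0.05,0.005]
    - [0,0.05,0.005]
    - [0,0.05,0.006]
    - [0,0.05,0.006]
    - [0,0.05,0.006]
    - [0,0.05,0.006]
  twist:
    - [-0.002,0.002,0.003]
    - [-0.002,0.002,0.003]
    - [-0.002,0.002,0.002]
    - [-0.002,0,0]
    - [-0.002,0,0]
    - [-0.002,0,0]
    - [-0.002,0,0]
  jaw: [255,255,255,255,255,255,255]

```text
clock: 15.65
tcp_pos: [0.5215, 0.0676, 0.1689]
orientation: [2.164, 1.999, 0.215]
contact_force: [-23.2, 1.9, 27.1]
grip_width: 0.0388
```

Run:
```python
from h import *
todo((.520,.067,.1706),-5.2,12.2)
grab('scene','s14'); slope('s14',PS); crop('s14',200,220,330,310,6,'s14c')
```

```text
t 15.65 tcp [0.5215 0.0676 0.1689] toolx yaw 85.32 z [ 0.232 -0.039 -0.972] F [-23.2   1.9  27.1] w 0.0388 q [-0.15  0.56 -0.16  2.14  0.69  0.29  0.57] hold [0.5574 0.0616 0.0185]
dp m [-0.0008 -0.001  -0.002 ] scaled [-0.007 -0.008 -0.017] twist deg [1.37 1.04 0.77] scaled [0.0114 0.0087 0.0065]
s14 slope x 0.0079 y -0.0034 h 0.0571 along level 0.0080 2288
```

View pics/s14c.png

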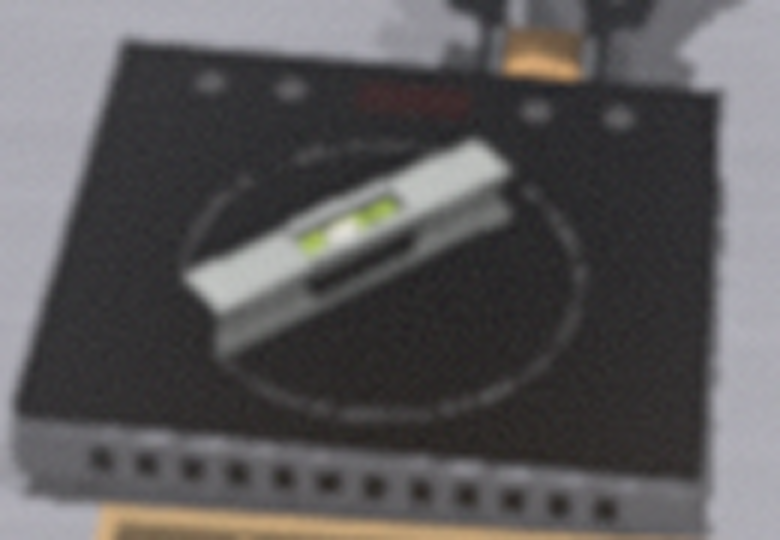

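apply_moves:
  dp:
    - [0,0.001,-0.004]
    - [0,0,0]
    - [0,0,0]
    - [0,0,0]
    - [0,0,0]
    - [0,0,0]
    - [0,0,0]
    - [0,0,0]
    - [0,0,0]
    - [0,0,0]
    - [0,0,0]
    - [0,0,0]
    - [0,0,0]
    - [0,0,0]
    - [0,0,0]
    - [0,0,0]
  twist:
    - [0,0,0]
    - [0,0,0]
    - [0,0,0]
    - [0,0,0]
    - [0,0,0]
    - [0,0,0]
    - [0,0,0]
    - [0,0,0]
    - [0,0,0]
    - [0,0,0]
    - [0,0,0]
    - [0,0,0]
    - [0,0,0]
    - [0,0,0]
    - [0,0,0]
    - [0,0,0]
  jaw: [255,255,255,255,255,255,255,255,255,255,255,255,255,255,255,255]

```text
clock: 17.3
tcp_pos: [0.5218, 0.0676, 0.1693]
orientation: [2.165, 1.999, 0.216]
contact_force: [-3.6, 0.0, 1.8]
grip_width: 0.0386
```

Run:
```python
from h import *
todo((.520,.067,.1706),-5.2,12.2)
grab('scene','s15'); slope('s15',PS); crop('s15',240,240,280,280,16,'s15c')
grab('side','d15'); crop('d15',220,145,270,200,11,'d15c')
a=load('s15')['color'];
```

```text
t 17.30 tcp [0.5218 0.0676 0.1693] toolx yaw 85.29 z [ 0.232 -0.038 -0.972] F [-3.6  0.   1.8] w 0.0386 q [-0.15  0.56 -0.16  2.14  0.68  0.3   0.58] hold [0.5576 0.0617 0.0189]
dp m [-0.0008 -0.0014 -0.0017] scaled [-0.006 -0.011 -0.014] twist deg [1.34 0.99 0.73] scaled [0.0112 0.0083 0.0061]
s15 slope x 0.0069 y -0.0037 h 0.0573 along level 0.0074 2281
```

View pics/s15c.png

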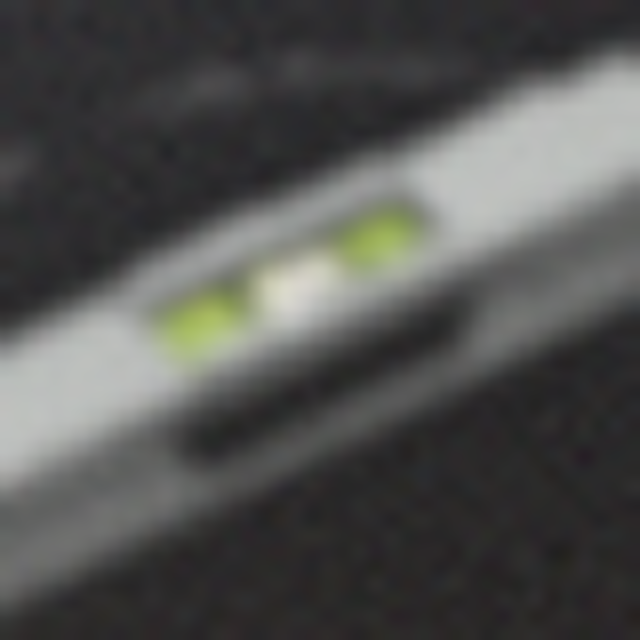

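View pics/d15c.png

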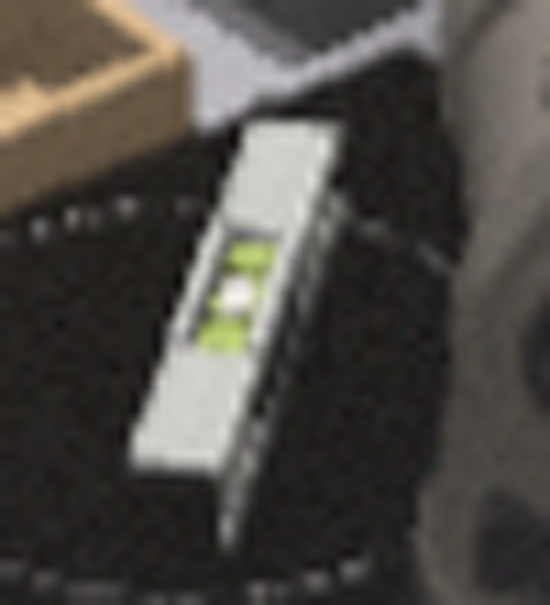

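apply_moves:
  dp:
    - [0,0,0]
    - [0,0,0]
    - [0,0,0]
    - [0,0,0]
    - [0,0,0]
    - [0,0,0]
    - [0,0,-0.05]
    - [0,0,-0.15]
    - [0,0,-0.3]
    - [0,0,-0.35]
    - [0,0,-0.35]
    - [0,0,-0.3]
    - [0,0,0]
    - [0,0,0]
  twist:
    - [0,0,0]
    - [0,0,0]
    - [0,0,0]
    - [0,0,0]
    - [0,0,0]
    - [0,0,0]
    - [0,0,0]
    - [0,0,0]
    - [0,0,0]
    - [0,0,0]
    - [0,0,0]
    - [0,0,0]
    - [0.055,0,0]
    - [0.057,0,0]
  jaw: [0,0,0,0,0,0,0,0,0,0,0,0,0,0]

```text
clock: 18.8
tcp_pos: [0.4772, 0.0759, 0.3545]
orientation: [2.295, 2.125, -0.025]
contact_force: [0.3, -0.7, 0.2]
grip_width: 0.0857
```

Run:
```python
from h import *
todo((.745,.0,.36),-5.2,0)
grab('scene','s16'); slope('s16',PS); crop('s16',200,180,330,310,4.6,'s16c')
```

```text
t 18.80 tcp [0.4772 0.0759 0.3545] toolx yaw 85.57 z [-0.003 -0.021 -1.   ] F [ 0.3 -0.7  0.2] w 0.0857 q [ 0.12  0.26 -0.48  2.03  0.18  0.9   1.04] hold [0.4768 0.0726 0.1998]
dp m [-0.0551  0.2729 -0.0046] scaled [-0.459  2.274 -0.039] twist deg [-0.05  1.21  0.77] scaled [-0.0004  0.0101  0.0064]
s16 slope x 0.0084 y -0.0047 h 0.0571 along level 0.0093 2268
```

View pics/s16c.png

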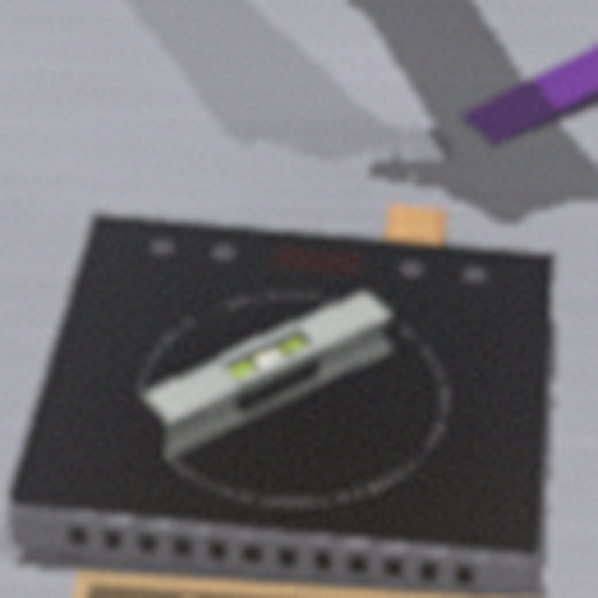

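apply_moves:
  dp:
    - [-0.06,0.2,0]
    - [-0.06,0.3,0]
    - [-0.06,0.3,0]
    - [-0.06,0.3,0]
    - [-0.06,0.3,0]
    - [-0.06,0.3,0]
    - [-0.06,0.3,0]
    - [-0.06,0.28,0]
    - [0,0,0]
    - [0,0,0]
  twist:
    - [0,0.005,0]
    - [0,0.005,0]
    - [0,0,0]
    - [0,0,0]
    - [0,0,0]
    - [0,0,0]
    - [0,0,0]
    - [0,0,0]
    - [0,0,0]
    - [0,0,0]
  jaw: [0,0,0,0,0,0,0,0,0,0]

```text
clock: 19.85
tcp_pos: [0.7543, -0.0059, 0.3519]
orientation: [2.299, 2.127, 0.003]
contact_force: [0.1, 0.3, 0.1]
grip_width: 0.0856
```

Run:
```python
from h import *
status()
grab('wrist','w17')
```

```text
t 19.85 tcp [ 0.7543 -0.0059  0.3519] toolx yaw 85.56 z [ 0.008 -0.006 -1.   ] F [0.1 0.3 0.1] w 0.0856 q [ 0.15  0.68 -0.37  1.37  0.26  1.14  1.24] hold [ 0.7555 -0.0068  0.1972]
```

View pics/w17.png

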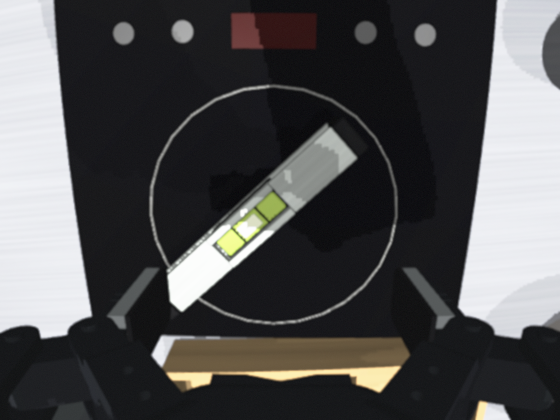

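Run:
```python
from h import *
crop('w17',205,175,305,275,7,'w17c')
```

```text
(no output)
```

View pics/w17c.png

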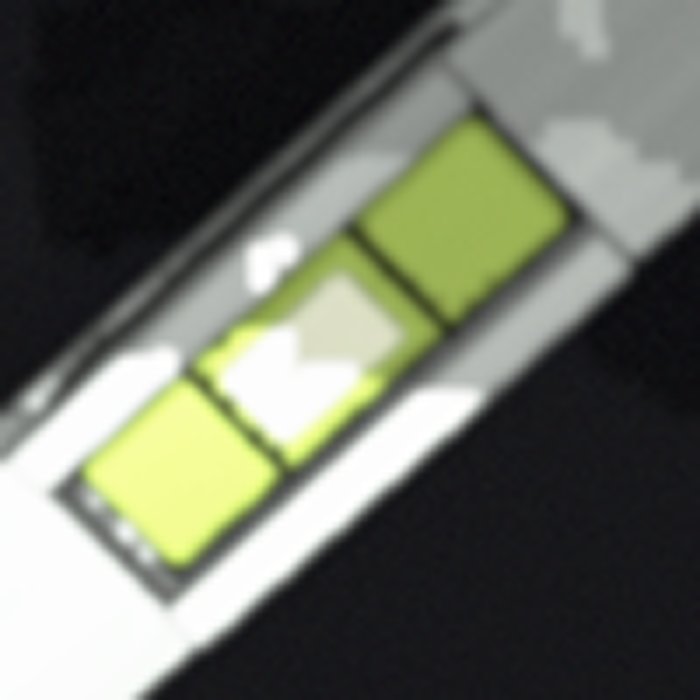

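The wrist view at 7x shows both vial lines, crossing the axis at (400,278) and (238,420). The bubble runs from about (373,301) to (252,411), so it lies between them with gaps of about 3 mm and 1 mm, or about 0.013 of travel. I'll wait a second with the arm clear and check again that it is stable.

apply_moves:
  dp:
    - [0,0,0]
    - [0,0,0]
    - [0,0,0]
    - [0,0,0]
    - [0,0,0]
    - [0,0,0]
    - [0,0,0]
    - [0,0,0]
    - [0,0,0]
    - [0,0,0]
  twist:
    - [0,0,0]
    - [0,0,0]
    - [0,0,0]
    - [0,0,0]
    - [0,0,0]
    - [0,0,0]
    - [0,0,0]
    - [0,0,0]
    - [0,0,0]
    - [0,0,0]
  jaw: [0,0,0,0,0,0,0,0,0,0]

```text
clock: 20.9
tcp_pos: [0.7513, -0.0041, 0.3534]
orientation: [2.295, 2.13, 0.003]
contact_force: [-0.5, -1.0, -0.2]
grip_width: 0.0853
```

Run:
```python
from h import *
status()
f=grab('wrist','w18'); grab('scene','s18'); grab('side','d18')
crop('w18',205,175,305,275,7,'w18c')
P=lambda u,v:((u+.5)/7-.5+205,(v+.5)/7-.5+175)
# profile along axis, averaged over width, min for lines / blue channel for bubble
a=np.array(P(522,165));b=np.array(P(130,515)) 
n=(b-a)/np.linalg.norm(b-a); w=np.array([-n[1],n[0]]); L=np.linalg.norm(b-a)
s=np.arange(0,L,.5); offs=np.arange(-3,3.1,.5)
m=np.array([[a+n*x+w*o for o in offs] for x in s],np.float32)
I=cv2.remap(f['color'],m[...,0],m[...,1],cv2.INTER_LINEAR).mean(1)
for x,c in zip(s,I): print('%.1f'%x,c.astype(int),end='; ')
c=[onz(f,*P(*q),.092) for q in [(400,278),(238,420)]]; print('\nline gap mm',1e3*np.linalg.norm(c[0]-c[1]))
```

```text
t 20.90 tcp [ 0.7513 -0.0041  0.3534] toolx yaw 85.73 z [ 0.009 -0.007 -1.   ] F [-0.5 -1.  -0.2] w 0.0853 q [ 0.15  0.67 -0.37  1.37  0.26  1.13  1.24] hold [ 0.7526 -0.0052  0.1987]
0.0 [173 178 173]; 0.5 [170 175 170]; 1.0 [166 171 166]; 1.5 [162 167 162]; 2.0 [157 162 157]; 2.5 [153 159 151]; 3.0 [148 155 142]; 3.5 [142 151 128]; 4.0 [137 150 111]; 4.5 [136 152  96]; 5.0 [138 157  85]; 5.5 [142 164  80]; 6.0 [148 169  80]; 6.5 [151 174  82]; 7.0 [154 177  83]; 7.5 [155 179  84]; 8.0 [155 179  85]; 8.5 [156 180  85]; 9.0 [156 180  85]; 9.5 [155 179  85]; 10.0 [155 179  85]; 10.5 [156 179  85]; 11.0 [156 179  85]; 11.5 [155 179  85]; 12.0 [155 179  84]; 12.5 [156 179  85]; 13.0 [156 179  85]; 13.5 [156 179  84]; 14.0 [155 179  84]; 14.5 [155 179  84]; 15.0 [155 179  84]; 15.5 [155 179  84]; 16.0 [155 179  84]; 16.5 [155 179  84]; 17.0 [155 179  84]; 17.5 [155 179  84]; 18.0 [155 179  84]; 18.5 [155 179  84]; 19.0 [155 179  84]; 19.5 [155 179  84]; 20.0 [156 179  84]; 20.5 [155 179  84]; 21.0 [155 179  84]; 21.5 [155 179  84]; 22.0 [155 179  84]; 22.5 [155 179  84]; 23.0 [155 179  8
[... 1408 characters left out ...]
149  78]; 59.0 [157 179  92]; 59.5 [191 216 112]; 60.0 [220 239 129]; 60.5 [236 250 141]; 61.0 [242 253 148]; 61.5 [244 253 151]; 62.0 [245 253 152]; 62.5 [245 253 153]; 63.0 [245 253 152]; 63.5 [245 253 152]; 64.0 [244 253 152]; 64.5 [244 253 152]; 65.0 [244 253 151]; 65.5 [244 253 151]; 66.0 [244 253 151]; 66.5 [244 253 151]; 67.0 [244 253 151]; 67.5 [244 253 151]; 68.0 [244 253 151]; 68.5 [244 253 150]; 69.0 [244 253 150]; 69.5 [244 252 150]; 70.0 [244 252 150]; 70.5 [244 252 150]; 71.0 [244 252 150]; 71.5 [244 252 150]; 72.0 [244 252 150]; 72.5 [244 252 150]; 73.0 [244 252 150]; 73.5 [244 252 150]; 74.0 [244 252 150]; 74.5 [244 252 149]; 75.0 [244 252 149]; 
line gap mm 20.46099538604667
```

View pics/w18c.png

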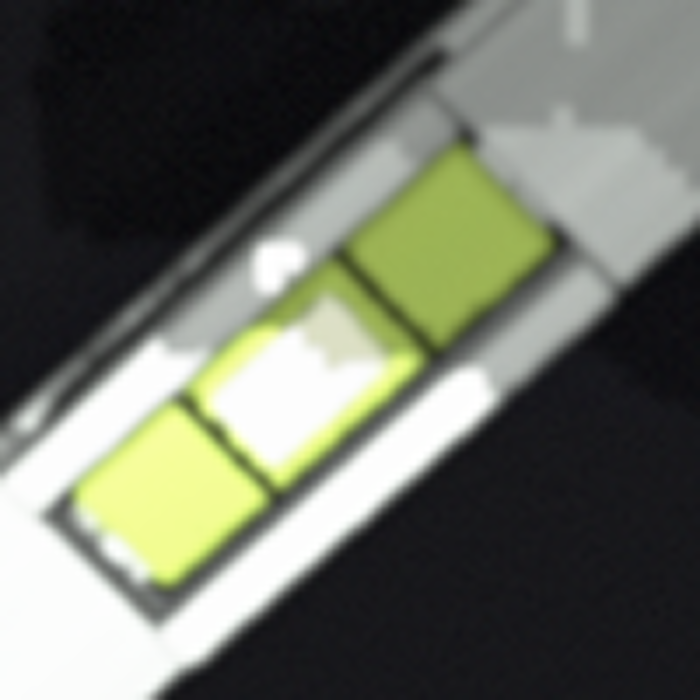

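View pics/d18.png

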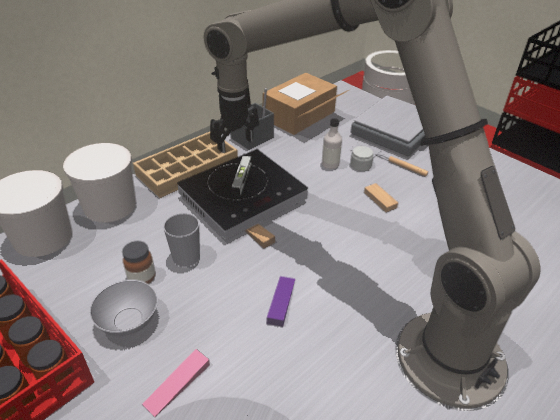

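```bash
python3 -c "
from h import *
print(r.hand_in()); status()"
```

```text
the job is handed in; nothing more can be done
None
the job is handed in; nothing more can be done
```

I slid the beech wedge thin end first under the hob's near edge beside the bare corner and pushed it in until the bubble settled between its two lines. I then let go, backed the arm off and handed in at about 21 s of the 69 s allowed.

**Last checks**
- **Bubble:** two wrist close-ups 1 s apart, after release, show it at rest between the lines. Its travel is about 0.013 against the allowed 0.012–0.016. It is about 1 mm off centre, with roughly 0.9 mm of margin on the nearer side.
- **Wedge:** it stays under the hob by itself. The arm was clear above the level, with about zero force on the wrist.
- **Other objects:** the beaker, jar, bowl, packer, bottle, tin, spatula and the purple and pink pieces all look unmoved.

**What disagreed or went less well**
- **Glass slope:** plane fits to the depth pictures still gave about 0.008 rad along the level, which would put the bubble just outside its lines. I trusted the direct view of the bubble instead. The scene camera's last enlarged view, taken before release, also showed it about centred.
- **Pushing force:** the wrist force reached about 24 N along the push and 28 N vertically, when I briefly pressed the wedge onto the bench. It was relaxed before release.
- **Hob position:** its near-right corner stayed within about 1 pixel (2–3 mm), so I cannot rule out a shift of that size.

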